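# Drop a used tube into the lever-lidded shielded waste box

## Task

Get rid of the used tube on the ledge of the grey shielded waste box. Press the paddle of its long lever down to raise the heavy lid, push the lever sideways under the hooked keeper and let it up so that it holds the lid open by itself, then push the tube off the ledge into the well without picking it up. Last, press the lever down out of the keeper, push it back and ease it up so that the lid shuts without slamming; leave the bottle, the tape and the blue rack standing where they are.

Things in the scene. Friction and masses are not known exactly. Their poses are not given: they have to be found in the camera images.
- waste_box: Fixed grey steel box, 220 (x) x 200 (y) mm, 120 mm high. Its frame: origin on the worktop, x points to the lid's hinge (away from the robot), y left, z up; box x runs from -130 (front face) to 90 mm, y from -100 to 100. A foot plate 8 mm thick on its right carries lever and keeper.
- ledge (a point): Middle of the flat steel ledge in front of the well, top z = 120 mm: box x -130 to -50, y -100 to 100 mm, this point at box (-90, 0, 120) mm. A 4 mm high rim runs round its front and sides, none towards the well.
- well (a point): Centre of the well's floor, at box (10, 0, 20) mm. The well is open at the top (z = 120 mm) from box x -50 to 70 and y -88 to 88 mm, under the lid.
- lid (a joint): Opening of the lid, rad: 0 = shut, grows as its front edge rises; about 1.0 with the lever in the keeper. The lid is a 15 mm steel slab of 1.1 to 1.7 kg over the well, front edge at box x = -58 mm, hinged at the back at box x = 88, z = 128 mm; held open, its front edge is about 80 mm in front of and 120 mm above the hinge. Let go, it falls and slams.
- pivot (a point): Pivot of the lever on top of its post at box (-11, -136, 118) mm. The lever lies along box x on the box's right: long end with the paddle towards the robot, 210 mm from the pivot; short end under a roller on the lid's side, 70 mm behind the pivot. Bar 12 mm wide, 14 mm high.
- paddle (a point): Centre of the floor of the dished paddle (light metal, ribbed) at the long end of the lever: inside 48 mm along the lever and 54 mm across, with 8 mm high rims all round; moves with the lever. About 173 mm above the worktop at rest, 63 mm with the lever at its lower stop.
- lever (a joint): Tilt of the lever, rad: 0 = at rest (long end up, 0.26 rad above level, lid shut), grows as the paddle is pressed. About 0.46 when held by the keeper; from about 0.50 the bar passes under the keeper's lip; 0.53 = lower stop. 10 to 20 N straight down on the paddle raises the lid; let go, the lid's weight drives the paddle up again.
- lever_swivel (a joint): Sideways swing of the lever about the upright post, rad: 0 = straight along box x, grows as the paddle goes to the right (box -y). Light friction, stays where it is left; range -0.08 to 0.32. At 0.09 or less the bar passes the keeper freely up and down; held in the keeper it is about 0.23 to 0.29 (paddle 48 to 60 mm to the right of straight).
- keeper (a point): Lowest point of the keeper's lip, at box (-145, -160, 92) mm. The keeper is a fixed 8 mm round steel rod: it stands up on the foot plate to the right of the lever, bends left at the top (centre 101 mm high) and ends in a lip 4.5 mm lower. The bar is held between this lip and the upright 26 mm to its right, pressing up against the rod.
- waste_tube_mid (a point): Middle of the used 15 ml tube with a blue cap, 119 mm long, 20 mm thick, about 13 to 29 g, lying on the ledge along box y (within 7 deg either way), its middle 30 to 38 mm in front of the edge of the well. It slides when pushed.
- waste_tube: The same tube: origin at the middle of its underside as it lies at the start, y along its length.
- amber_bottle: Brown bottle with a black cap, 48 mm across, 96 mm high, standing in front of the box, origin under its centre. Leave it alone.
- tape_roll: Roll of cream label tape, 74 mm across, 18 mm high, lying flat on the worktop in front of the box, origin under its centre. Leave it alone.
- mini_rack: Blue rack with two small tubes, 50 x 170 mm, 79 mm high, standing to the left of the box, origin under its centre. Leave it alone.
There are look-alikes about, which are no part of the job. Leave any pink or yellow look-alike of the waste_tube alone.

How it is judged:
On the way, in this order (a step that is already met when the one before it is completed fails the run):
1. the lever is held by the keeper, untouched, and the lid stays open (value of joint lid above 0.9 rad and value of joint lever_swivel above 0.21 rad and contact force between the fingers and lever_swivel below 0.3 N), for 0.2 s.
2. the tube lies in the well while the lid is still held open (value of joint lid above 0.9 rad and z of waste_tube_mid in the frame of waste_box below 0.09 m and x of waste_tube_mid in the frame of waste_box between -0.05 and 0.07 m and y of waste_tube_mid in the frame of waste_box between -0.088 and 0.088 m), for 0.2 s.
At the end, for the whole second after the job is handed in: The lid is shut (within 0.04 rad), the lever is up at rest (within 0.06 rad) and clear of the keeper (swivel under 0.17 rad), the tube lies still inside the well, and the bottle, the tape and the rack are within 20 mm of where they stood (value of joint lid below 0.04 rad and value of joint lever below 0.06 rad and value of joint lever_swivel below 0.17 rad and z of waste_tube_mid in the frame of waste_box below 0.09 m and x of waste_tube_mid in the frame of waste_box between -0.05 and 0.07 m and y of waste_tube_mid in the frame of waste_box between -0.088 and 0.088 m and linear speed of waste_tube below 0.02 m/s and distance of each of amber_bottle, tape_roll, mini_rack from where it was at the start of the episode below 0.02 m); the robot touches nothing.
It fails at once if the tube is picked up (its middle more than 45 mm above the ledge) (z of waste_tube_mid in the frame of waste_box above 0.165 m).
It fails at once if the lid slams (closes the last 0.25 rad faster than 3 rad/s) (value of joint lid below 0.25 rad and velocity of joint lid below -3 rad/s).
It fails at once if the bottle, the tape or the rack is knocked away or over (distance of any of amber_bottle, tape_roll, mini_rack from where it was at the start of the episode above 0.03 m or angle between any of amber_bottle, mini_rack's own z axis and vertical above 0.5 rad).
It also fails if it takes over 61 s, if anything falls off the work surface, if the arm or the gripper's body presses on something with over 40 N, if the wrist force passes 120 N, or if a joint passes its speed limit or range.

## Robot

A 6-joint arm with a two-finger parallel gripper is mounted at the origin on a cart in front of the work surface, level with it; the furniture and walls round the work are solid. World frame = base frame: x ahead of the robot, y to its left, z up, the work surface at z = 0. Lengths are in m, angles in rad, forces in N, time in s.
With the tool pointing down it reaches from about 0.3 to 0.95 m from the base axis. Payload 3.1 kg.
Tool frame: the origin (TCP) lies midway between the tips of the shut fingers; the grasp point (between the pads) lies 19 mm behind it (grasp_offset is the distance from the TCP to the grasp point, in m); z points along the fingers, x is the direction in which the jaws open and shut, and the axes are right-handed (so a half turn about z gives the same grasp; the last joint's range is limited). The gripper opens to 85 mm and grips with 20 to 120 N. Pads are 22 mm wide; open, the fingers measure 114 mm over their backs; the gripper's body (76 mm by 85 mm) begins 54 mm behind the grasp point. The pads swing forward as they close: fully open they stand 13 mm farther back than shut.
Start: joints at [1.217, 0.308, 1.634, -0, 1.2, -0.07], TCP at [0.175, 0.6, 0.231] pointing down, gripper open.
Joint ranges: [-3.06, 3.06], [-0.79, 1.96], [0.05, 2.63], [-1.19, 4.34], [0.05, 2.64], [-2.94, 2.94]. Speed limits (rad/s): [2.79, 2.79, 3.14, 3.14, 3.14, 3.14].

## Interface

Orientations are given as a unit quaternion [w, x, y, z].
In Python, from rig import read_state, grab_frame, get_calibration, finish_job, grasp_offset gives the robot as it stands.
- The arm moves only by the tool send_rows, never from a script. Its argument "deltas" is a list of rows, each a list of 5 numbers: the closure, from 0 (fully open) to 1 (shut), then the shift along the tool's x, y, z in m, then the turn about the tool's z in degrees. In form: [[grip, x, y, z, spin], ...]. A call has exactly 8 rows; each row is the pose to reach, as a shift and turn from the pose commanded when the call began, along the tool's axes at that moment; what a row does not reach only later rows make up. A row lasts 1/12 s, in which the tool goes at most 41.7 mm and 7.16 degrees, less where a joint would pass 70% of its speed; a pose out of reach is approached as far as the arm can. A call with a gripper value outside its range is refused whole. The fingers move at their own pace and stop on an object; "force" is the grip in N (left out, the last holds). Time passes only in rows, so rows that repeat a pose let the fingers close, or fill a call up. It gives the time, the measured TCP pose, the force and the opening at its end, in the units of the state.
- read_state(): the state, without advancing time (a new reading comes with each control period).
- grab_frame(name): name is "scene" or "side" or "wrist"; returns the picture (420x560x3 uint8, red, green, blue); there is no depth.
- get_calibration(name): a dict with "fx", "fy", "cx", "cy" (pixels), "origin" and "orientation" of the camera in the world. Camera axes: x right, y up, looking along -z (the intrinsics and any distortion apply to the point x, -y, -z); pixel columns grow to the right and rows downward; lengths in m; the calibration is good to about 2 mm. The wrist camera is an equidistant fisheye: a pixel r from the principal point sees the ray r / f radians off the axis. A picture is of the moment at which its call begins: read the wrist's pose just before it. get_calibration takes no time and is no camera call; for the wrist camera it gives the pose at the moment of the call.
- finish_job(): hands the job in, once; it reports no verdict.
The state is a dict: "time_s": time; "joint_positions": joint angles; "joint_vel": joint speeds; "joint_efforts": joint torques, N m; "ee_pos": TCP position; "tool_rot": TCP orientation; "contact_force": force on the tool from outside, world axes, zero at the start; "moment": the same for the moment, N m; "finger_gap": finger opening in m.
Only numpy, scipy, OpenCV 4.12 (cv2) and the standard library are available. Lean on these libraries where they do the work, as an engineer would, in place of code of your own. Each camera call takes 0.05 s, during which the arm holds its last target.

## Working session

There is one attempt and no reset: what is moved stays moved. The work goes in short steps, Python scripts to look and compute and a tool call to move; the robot and the scene stay as the last step left them, time stands still between calls to the robot, and variables do not carry over. Pictures are saved under pics/ and viewed, and the job is handed in when it is done.

Besides the shell and the picture viewer there is one more tool, called after "Call:" as name(argument=value, ...), one argument or row to a line, values as JSON. send_rows: Moves the arm, as the interface text tells. Its arguments: {"type":"object","properties":{"deltas":{"type":"array"},"force":{"type":"number"}},"required":["deltas"]}

```bash
mkdir -p pics; ls; python3 - <<'E'
from rig import *
import cv2,json
s=read_state();print(s)
for n in ["scene","side","wrist"]:
    print(n,get_calibration(n))
    cv2.imwrite(f"pics/{n}0.png",cv2.cvtColor(grab_frame(n),cv2.COLOR_RGB2BGR))
E
```

```text
pics
{'time_s': 0.0, 'joint_positions': array([ 1.21729446e+00,  3.08993594e-01,  1.63521062e+00, -2.42042199e-05,
        1.19965924e+00, -6.96662051e-02]), 'joint_vel': array([ 4.20946197e-04, -2.94404676e-04,  8.86188626e-05, -3.63553963e-04,
       -3.38162458e-04,  7.20938468e-04]), 'joint_efforts': array([ 3.73069861e-04, -4.15254164e+01, -2.76669431e+01, -1.91218428e-04,
        1.02185231e-02,  9.64297953e-06]), 'ee_pos': array([0.17475297, 0.5992172 , 0.23004269]), 'tool_rot': array([ 6.25807169e-04,  8.00009310e-01,  5.99986512e-01, -9.47430845e-04]), 'contact_force': array([-0.15538468,  0.09018126,  0.31360542]), 'moment': array([2.32358279e-02, 4.42079937e-02, 7.60874346e-05]), 'finger_gap': 0.08495922081776362}
scene {'fx': 482.6160497914735, 'fy': 482.6160497914735, 'cx': 279.62469720409933, 'cy': 207.1394600464075, 'origin': array([-0.18571871, -0.38700252,  0.92442861]), 'orientation': array([ 0.79813137,  0.36821751, -0.1927186 , -0.43619001])}
side {'fx': 396.8208337180148, 'fy': 396.8208337180148, 'cx': 281.82373426343287, 'cy': 201.15809856548069, 'origin': array([0.33317409, 0.88606668, 0.55160092]), 'orientation': array([-0.13582569, -0.09211336,  0.50452099,  0.84765859])}
wrist {'fx': 325.19226210127806, 'fy': 325.19226210127806, 'cx': 279.20694990114913, 'cy': 209.68763085856503, 'origin': array([0.11132165, 0.61646406, 0.37361917]), 'orientation': array([ 0.79300322, -0.10694345, -0.07842105,  0.59460838])}
```

View pics/scene0.png

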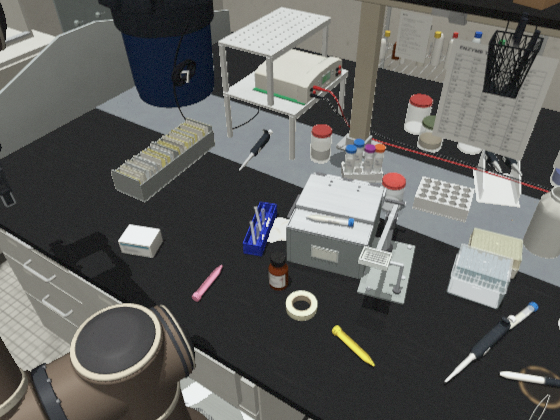

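View pics/side0.png

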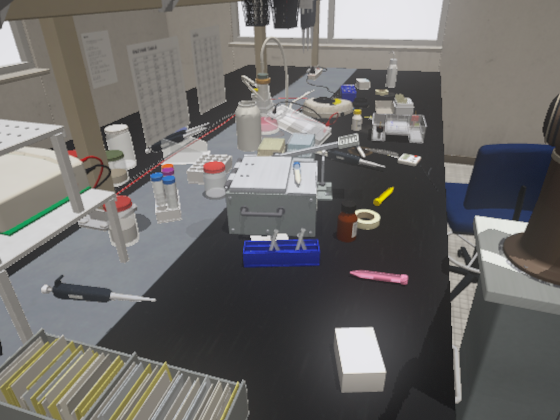

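View pics/wrist0.png

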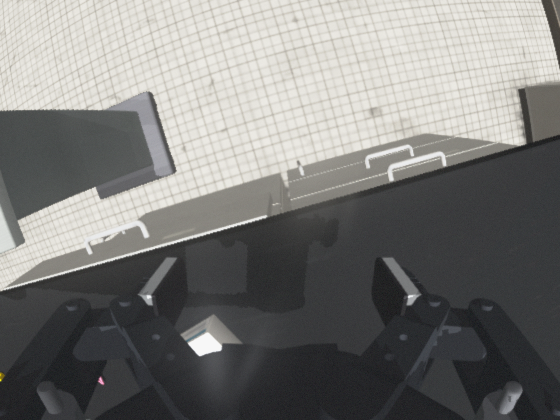

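The scene view shows the box around px (335,225), with the lever paddle at (375,258), the bottle at (279,268), the tape at (301,305) and the rack at (261,228). I'll zoom in to pick the corners.

```bash
python3 - <<'E'
import cv2
a=cv2.imread("pics/scene0.png")[160:330,230:430]
cv2.imwrite("pics/sz.png",cv2.resize(a,None,fx=4,fy=4,interpolation=cv2.INTER_CUBIC)[:600])
a=cv2.imread("pics/side0.png")[120:280,210:390]
cv2.imwrite("pics/dz.png",cv2.resize(a,None,fx=3.75,fy=3.75,interpolation=cv2.INTER_CUBIC)[:600])
E
```

```text
(no output)
```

View pics/sz.png

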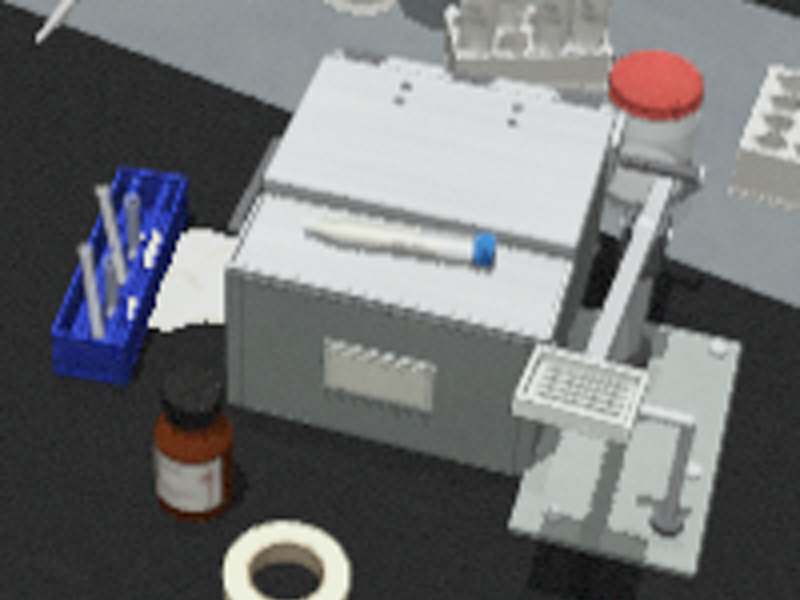

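View pics/dz.png

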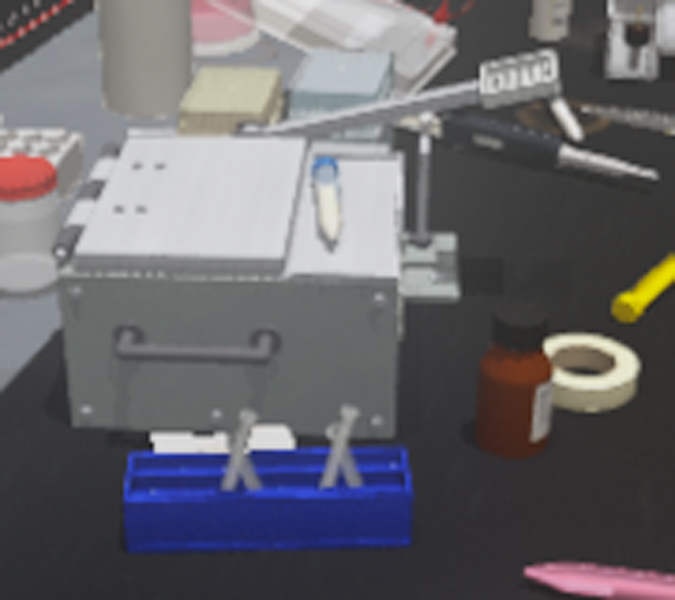

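```bash
cat > h.py <<'E'
import numpy as np, cv2
from scipy.spatial.transform import Rotation as R
from rig import *
def proj(c,P):
    q=c['orientation'];Rm=R.from_quat([q[1],q[2],q[3],q[0]]).as_matrix()
    p=(np.atleast_2d(P)-c['origin'])@Rm
    return np.c_[c['cx']+c['fx']*p[:,0]/-p[:,2], c['cy']-c['fy']*p[:,1]/-p[:,2]]
def ray(c,uv):
    q=c['orientation'];Rm=R.from_quat([q[1],q[2],q[3],q[0]]).as_matrix()
    d=Rm@np.array([(uv[0]-c['cx'])/c['fx'],-(uv[1]-c['cy'])/c['fy'],-1]);return c['origin'],d
def onplane(c,uv,z):
    o,d=ray(c,uv);return o+d*(z-o[2])/d[2]
def T(b,P):
    x,y,t=b;P=np.atleast_2d(P);c,s=np.cos(t),np.sin(t)
    return np.c_[x+c*P[:,0]-s*P[:,1],y+s*P[:,0]+c*P[:,1],P[:,2]]
def show(n,name,box=None,f=1):
    a=cv2.cvtColor(grab_frame(n),cv2.COLOR_RGB2BGR)
    if box: a=a[box[1]:box[3],box[0]:box[2]]
    cv2.imwrite("pics/"+name,cv2.resize(a,None,fx=f,fy=f,interpolation=cv2.INTER_CUBIC))
E
python3 - <<'E'
from h import *
from scipy.optimize import least_squares
cs,cd=get_calibration("scene"),get_calibration("side")
z=lambda u,v:(u/4+230,v/4+160); w=lambda u,v:(u/3.75+210,v/3.75+120)
S=[((-130,100,124),z(228,265)),((-130,100,0),z(230,402)),((-130,-100,124),z(550,340)),((-130,-100,0),z(523,470)),((-214,-136,172),z(583,388))]
D=[((-130,100,124),w(400,275)),((-130,100,0),w(397,432)),((90,100,0),w(75,425)),((90,100,120),w(62,278))]
def res(b):
    return np.r_[(proj(cs,T(b,np.array([p[0] for p in S])/1e3))-[p[1] for p in S]).ravel(),(proj(cd,T(b,np.array([p[0] for p in D])/1e3))-[p[1] for p in D]).ravel()]
r=least_squares(res,[.6,-.2,0]);print(r.x,r.fun.round(1).reshape(-1,2))
b=r.x
for q in [(-145,-160,92),(-11,-136,118),(-214,-136,172),(-90,0,120)]: print(q,T(b,np.array(q)/1e3))
np.save("b.npy",b)
# tube ends
def inv(P):
    x,y,t=b;d=np.array(P)[:2]-[x,y];c,s=np.cos(t),np.sin(t);return np.array([c*d[0]+s*d[1],-s*d[0]+c*d[1]])*1e3
for uv in [z(307,228),z(496,251)]: print("S tube",inv(onplane(cs,uv,.13)))
for uv in [w(326,155),w(332,248)]: print("D tube",inv(onplane(cd,uv,.13)))
print("bottle",onplane(cs,z(193,500),0),"tape",onplane(cs,z(287,577),.018))
print("rack",[onplane(cd,w(*p),0) for p in [(127,548),(410,543)]])
E
```

```text
[0.68238877 0.01065858 0.24402526] [[-1.6 -0.2]
 [-1.9  0.5]
 [-0.3 -0.5]
 [ 1.2  2.2]
 [ 2.9  2.2]
 [-0.1 -0.1]
 [-0.4  2.2]
 [-1.2  1.4]
 [-1.9 -1.4]]
(-145, -160, 92) [[ 0.58034233 -0.17963468  0.092     ]]
(-11, -136, 118) [[ 0.7045737 -0.1239699  0.118    ]]
(-214, -136, 172) [[ 0.50758792 -0.17301685  0.172     ]]
(-90, 0, 120) [[ 0.59505517 -0.01108637  0.12      ]]
S tube [-88.96684072  58.35763398]
S tube [-73.2170871  -55.96143158]
D tube [-74.59427294 -78.16055961]
D tube [-86.42281363  76.10389344]
bottle [0.45465019 0.04855795 0.        ] tape [ 0.4231962 -0.0376508  0.018    ]
rack [array([0.65650004, 0.23710389, 0.        ]), array([0.49568178, 0.18149288, 0.        ])]
```

Call:
send_rows(
  deltas=[
    [1,-0.03,0.024,-0.01,-3.8],
    [1,-0.06,0.048,-0.02,-7.6],
    [1,-0.09,0.072,-0.03,-11.4],
    [1,-0.12,0.096,-0.04,-15.2],
    [1,-0.15,0.12,-0.05,-19],
    [1,-0.18,0.144,-0.06,-22.8],
    [1,-0.21,0.168,-0.07,-26.6],
    [1,-0.24,0.192,-0.08,-30.3],
  ],
  force=30,
)

```text
time_s: 0.82
ee_pos: [0.2922, 0.314, 0.3115]
tool_rot: [0.0, 0.614, 0.789, -0.0]
contact_force: [1.1, -0.0, 0.4]
finger_gap: 0.0001
```

```bash
python3 - <<'E'
from h import *
s=read_state();print(s['time_s'],s['ee_pos'],s['tool_rot'],s['joint_positions'])
q=s['tool_rot'];print(R.from_quat([q[1],q[2],q[3],q[0]]).as_matrix().round(3), s['contact_force'])
E
```

```text
0.8167 [0.29216852 0.31397607 0.31147715] [ 8.98043176e-05  6.13818467e-01  7.89447198e-01 -4.73702479e-05] [ 7.19904390e-01 -1.57864825e-01  1.97031339e+00 -2.00079944e-04
  1.32920321e+00 -1.09986351e+00]
[[-0.246  0.969  0.   ]
 [ 0.969  0.246 -0.   ]
 [-0.     0.    -1.   ]] [ 1.10530382 -0.01660937  0.37545066]
```

Call:
send_rows(
  deltas=[
    [1,-0.04,0.005,-0.006,0],
    [1,-0.08,0.01,-0.012,0],
    [1,-0.12,0.015,-0.018,0],
    [1,-0.16,0.02,-0.024,0],
    [1,-0.2,0.025,-0.03,0],
    [1,-0.24,0.03,-0.036,0],
    [1,-0.28,0.035,-0.042,0],
    [1,-0.32,0.04,-0.048,0],
  ],
)

```text
time_s: 1.48
ee_pos: [0.4086, 0.0131, 0.3596]
tool_rot: [0.0, 0.615, 0.788, 0.0]
contact_force: [1.1, 1.4, 0.6]
finger_gap: -0.0002
```

```bash
python3 - <<'E'
from h import *
s=read_state();print(s['time_s'],s['ee_pos'],s['contact_force'])
c=get_calibration("wrist");print(c)
a=grab_frame("wrist");cv2.imwrite("pics/w1raw.png",cv2.cvtColor(a,cv2.COLOR_RGB2BGR))
import pickle;pickle.dump(c,open("w1.pkl","wb"))
a=cv2.rotate(cv2.imread("pics/w1raw.png"),cv2.ROTATE_180)
cv2.imwrite("pics/w1.png",cv2.resize(a,None,fx=1.4,fy=1.4))
E
```

```text
1.4833 [0.4085659  0.01314006 0.35959414] [1.10687069 1.41863847 0.63878636]
{'fx': 325.19226210127806, 'fy': 325.19226210127806, 'cx': 279.20694990114913, 'cy': 209.68763085856503, 'origin': array([ 0.3442457 , -0.00472139,  0.5029992 ]), 'orientation': array([ 0.61024961, -0.08203918, -0.10446783,  0.78099389])}
```

View pics/w1.png

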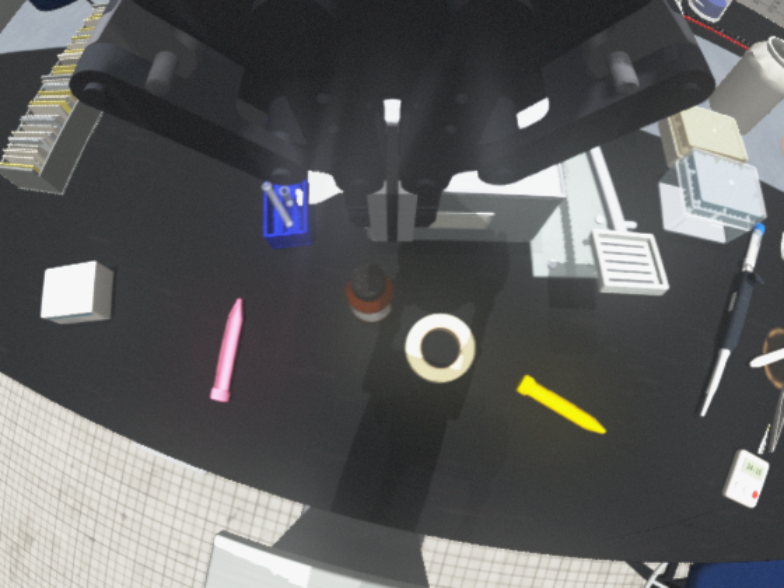

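```bash
python3 - <<'E'
import cv2
a=cv2.rotate(cv2.imread("pics/w1raw.png"),cv2.ROTATE_180)
cv2.imwrite("pics/w1z.png",cv2.resize(a[90:230,280:480],None,fx=4,fy=4,interpolation=cv2.INTER_CUBIC))
E
```

```text
(no output)
```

View pics/w1z.png

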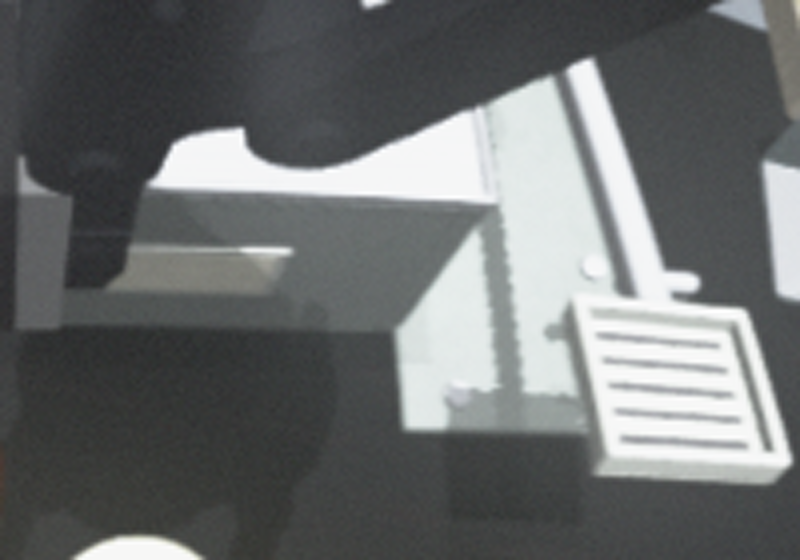

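```bash
cat >> h.py <<'E'
def fproj(c,P):
    q=c['orientation'];Rm=R.from_quat([q[1],q[2],q[3],q[0]]).as_matrix()
    p=(np.atleast_2d(P)-c['origin'])@Rm; p=p*[1,-1,-1]
    r=np.hypot(p[:,0],p[:,1]);k=np.arctan2(r,p[:,2])/r*c['fx']
    return np.c_[c['cx']+k*p[:,0],c['cy']+k*p[:,1]]
def fplane(c,uv,z):
    q=c['orientation'];Rm=R.from_quat([q[1],q[2],q[3],q[0]]).as_matrix()
    d=np.array([uv[0]-c['cx'],uv[1]-c['cy']]);r=np.hypot(*d);a=r/c['fx']
    v=Rm@(np.array([d[0]/r*np.sin(a),d[1]/r*np.sin(a),np.cos(a)])*[1,-1,-1])
    return c['origin']+v*(z-c['origin'][2])/v[2]
def inv(b,P):
    x,y,t=b;d=np.array(P)[:2]-[x,y];c,s=np.cos(t),np.sin(t);return np.array([c*d[0]+s*d[1],-s*d[0]+c*d[1]])*1e3
E
python3 - <<'E'
from h import *
import pickle
from scipy.optimize import least_squares
cs,cd=get_calibration("scene"),get_calibration("side");cw=pickle.load(open("w1.pkl","rb"))
z=lambda u,v:(u/4+230,v/4+160); w=lambda u,v:(u/3.75+210,v/3.75+120); f=lambda u,v:(559-280-u/4,419-90-v/4)
S=[((-130,100,124),z(228,265)),((-130,100,0),z(230,402)),((-130,-100,124),z(550,340)),((-130,-100,0),z(523,470))]
D=[((-130,100,124),w(400,275)),((-130,100,0),w(397,432)),((90,100,0),w(75,425)),((90,100,120),w(62,278))]
W=[((-130,-100,124),f(497,204)),((-130,-100,0),f(395,331))]
def res(b):
    return np.concatenate([(p(c,T(b,np.array([k[0] for k in L])/1e3))-[k[1] for k in L]).ravel() for p,c,L in ((proj,cs,S),(proj,cd,D),(fproj,cw,W))])
r=least_squares(res,[.68,0,.24],loss='soft_l1');b=r.x;print(b,res(b).round(1).reshape(-1,2))
np.save("b.npy",b)
print("tip fr",fplane(cw,f(497,204),.124),T(b,(-.13,-.1,.124)))
for p in [(673,391),(572,297),(750,308),(791,460),(600,475)]:
    P=fplane(cw,f(*p),.173 if p[0]==673 else .181);print("W",P,inv(b,P))
for p in [(587,388),(540,347),(649,368),(626,430),(514,401)]:
    P=onplane(cs,z(*p),.173 if p[0]==587 else .181);print("S",P,inv(b,P))
E
```

```text
[0.68258948 0.00737883 0.24608136] [[-0.4  0.3]
 [-0.7  1. ]
 [ 1.1 -0.1]
 [ 2.5  2.6]
 [ 0.3 -0.7]
 [-0.1  1.4]
 [-0.7  0.7]
 [-1.3 -1.9]
 [ 0.8  0.4]
 [-0.1 -0.5]]
tip fr [ 0.58064008 -0.12255255  0.124     ] [[ 0.58086632 -0.1212773   0.124     ]]
W [ 0.50557856 -0.17017815  0.173     ] [-214.93218084 -129.08719586]
W [ 0.52181739 -0.13093638  0.181     ] [-189.62305934  -94.98346201]
W [ 0.53647762 -0.19213369  0.181     ] [-190.31245924 -157.90848751]
W [ 0.49124105 -0.20920979  0.181     ] [-238.34607599 -163.45028897]
W [ 0.47042939 -0.14488312  0.181     ] [-242.86046832  -95.99167116]
S [ 0.5104518 -0.1673334  0.173    ] [-209.5127598  -127.51528717]
S [ 0.517185   -0.13596983  0.181     ] [-195.34206528  -98.73681045]
S [ 0.53378248 -0.19127059  0.181     ] [-192.71615456 -156.41483627]
S [ 0.48669369 -0.19873256  0.181     ] [-240.20414062 -152.18093087]
S [ 0.47431683 -0.14152772  0.181     ] [-238.27274549  -93.6843562 ]
```

Call:
send_rows(
  deltas=[
    [1,-0.035,0.009,0.0,0],
    [1,-0.07,0.018,0.01,0],
    [1,-0.105,0.026,0.03,0],
    [1,-0.14,0.035,0.055,0],
    [1,-0.17,0.043,0.08,0],
    [1,-0.19,0.048,0.105,0],
    [1,-0.2,0.05,0.13,0],
    [1,-0.2,0.05,0.145,0],
  ],
)

```text
time_s: 2.2
ee_pos: [0.5048, -0.1682, 0.2108]
tool_rot: [-0.002, 0.616, 0.787, -0.001]
contact_force: [-0.6, 0.7, 0.0]
finger_gap: -0.0002
```

```bash
python3 - <<'E'
from h import *
s=read_state();print(s['time_s'],s['ee_pos'],s['contact_force'],s['joint_vel'])
show("scene","s1.png",(300,130,450,300),3.5); show("side","d1.png",(250,80,400,240),3.5)
E
```

```text
2.2 [ 0.50482352 -0.1682378   0.21076078] [-0.55817104  0.70728476  0.03133329] [ 0.02540162  0.15632132  0.1825501   0.02056136 -0.31787789  0.01333884]
```

View pics/s1.png

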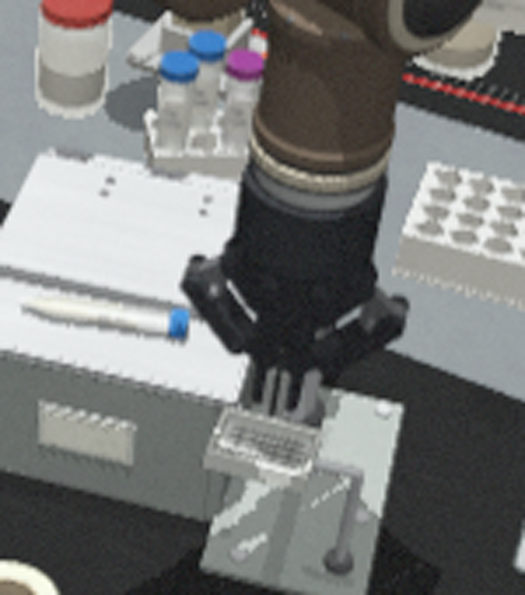

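View pics/d1.png

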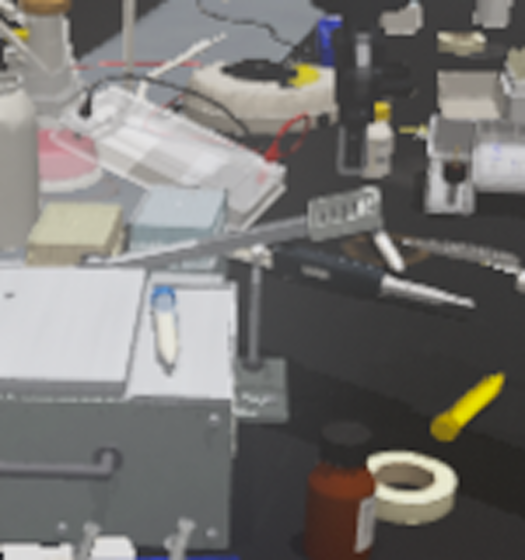

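```bash
python3 - <<'E'
from h import *
s=read_state();print(s['ee_pos'],s['joint_vel'].round(2))
print(proj(get_calibration("side"),[s['ee_pos'],s['ee_pos']+[0,0,.1]]),proj(get_calibration("scene"),[s['ee_pos'],[.506,-.168,.175]]))
show("side","d2.png")
E
```

```text
[ 0.50278252 -0.16596797  0.21006431] [ 0.02 -0.05 -0.05  0.    0.03 -0.  ]
[[349.87490082 127.92161755]
 [352.25228526  90.91233812]] [[376.70527599 246.65330047]
 [376.26977332 257.77869526]]
```

View pics/d2.png

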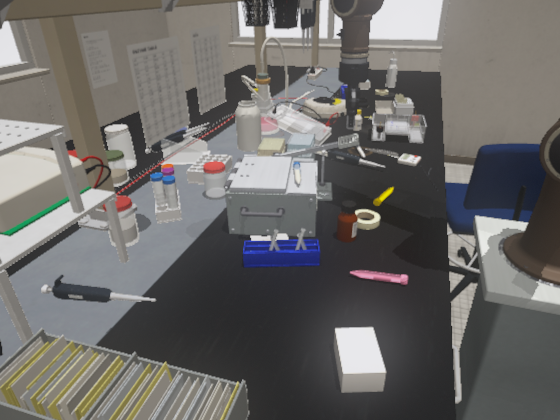

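Call:
send_rows(
  deltas=[
    [1,0.0,0.0,0.008,0],
    [1,0.0,0.0,0.016,0],
    [1,0,0.0,0.024,0],
    [1,0,0.0,0.03,0],
    [1,0,0,0.036,0],
    [1,0,0,0.042,0],
    [1,0,0,0.046,0],
    [1,0,0,0.05,0],
  ],
)

```text
time_s: 3.02
ee_pos: [0.5046, -0.1674, 0.1659]
tool_rot: [-0.001, 0.615, 0.789, -0.001]
contact_force: [-9.0, -0.3, 19.7]
finger_gap: -0.0001
```

```bash
python3 - <<'E'
from h import *
s=read_state();print(s['time_s'],s['ee_pos'],s['contact_force'],s['joint_vel'].round(2))
show("scene","s2.png",(260,130,430,300),3.5)
E
```

```text
3.0167 [ 0.50464825 -0.16740165  0.16591785] [-8.95738445 -0.34323615 19.65467209] [-0.    0.04  0.02  0.01 -0.09 -0.  ]
```

View pics/s2.png

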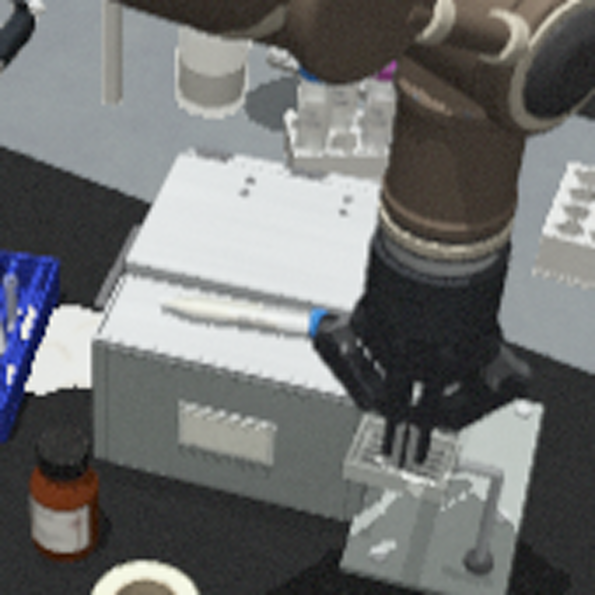

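Call:
send_rows(
  deltas=[
    [1,0,-0.001,0.007,0],
    [1,0,-0.003,0.014,0],
    [1,0,-0.004,0.021,0],
    [1,0,-0.005,0.028,0],
    [1,0,-0.006,0.035,0],
    [1,0,-0.007,0.042,0],
    [1,0,-0.007,0.049,0],
    [1,0,-0.007,0.055,0],
  ],
)

```text
time_s: 3.73
ee_pos: [0.5011, -0.1689, 0.1114]
tool_rot: [0.002, 0.616, 0.788, 0.001]
contact_force: [-1.1, 1.5, 11.0]
finger_gap: 0.0001
```

Call:
send_rows(
  deltas=[
    [1,0,0,0.006,0],
    [1,0,0.001,0.012,0],
    [1,0,0.001,0.018,0],
    [1,0,0.002,0.024,0],
    [1,0,0.003,0.03,0],
    [1,0,0.004,0.034,0],
    [1,0,0.005,0.036,0],
    [1,0,0.005,0.038,0],
  ],
)

```text
time_s: 4.4
ee_pos: [0.5057, -0.1676, 0.0732]
tool_rot: [0.002, 0.615, 0.788, 0.001]
contact_force: [-0.4, 2.1, 11.0]
finger_gap: -0.0
```

```bash
python3 - <<'E'
from h import *
s=read_state();print(s['time_s'],s['ee_pos'],s['contact_force'],inv(np.load("b.npy"),s['ee_pos']))
show("scene","s3.png",(260,130,430,300),3.5)
E
```

```text
4.4 [ 0.50570413 -0.16763266  0.07318424] [-0.36582137  2.13076372 11.01291992] [-214.1903     -126.64897876]
```

View pics/s3.png

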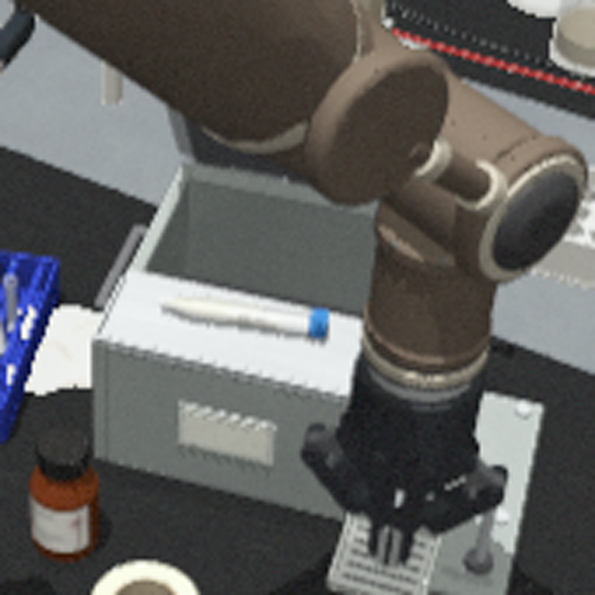

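Call:
send_rows(
  deltas=[
    [1,0,0,0.002,0],
    [1,0,0,0.004,0],
    [1,0,0,0.006,0],
    [1,0,0,0.008,0],
    [1,0,0,0.009,0],
    [1,0,0,0.01,0],
    [1,0,0,0.01,0],
    [1,0,0,0.01,0],
  ],
)

```text
time_s: 5.12
ee_pos: [0.5078, -0.1677, 0.0644]
tool_rot: [0.003, 0.616, 0.788, 0.002]
contact_force: [0.8, 3.6, 11.3]
finger_gap: -0.0001
```

Call:
send_rows(
  deltas=[
    [1,0,0,0.002,0],
    [1,-0.004,0,0.002,0],
    [1,-0.01,0,0.002,0],
    [1,-0.017,0.0005,0.002,0],
    [1,-0.024,0.001,0.002,0],
    [1,-0.031,0.002,0.002,0],
    [1,-0.037,0.003,0.002,0],
    [1,-0.042,0.003,0.002,0],
  ],
)

```text
time_s: 5.78
ee_pos: [0.5204, -0.2084, 0.0627]
tool_rot: [0.003, 0.616, 0.788, 0.001]
contact_force: [-0.3, 2.3, 13.2]
finger_gap: -0.0001
```

```bash
python3 - <<'E'
from h import *
s=read_state();print(s['time_s'],s['ee_pos'],s['contact_force'],inv(np.load("b.npy"),s['ee_pos']))
show("scene","s4.png",(290,150,430,320),3.5)
E
```

```text
5.7833 [ 0.52042417 -0.20839426  0.06267914] [-0.34313991  2.29893004 13.1718159 ] [-209.84344635 -169.76848977]
```

View pics/s4.png

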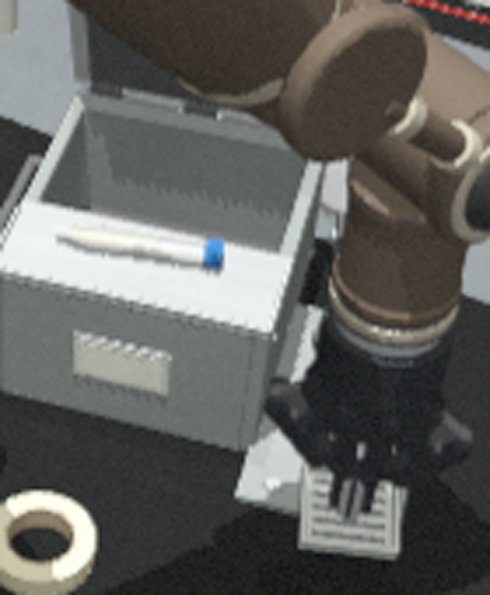

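Call:
send_rows(
  deltas=[
    [1,-0.003,0,0,0],
    [1,-0.007,0.001,0,0],
    [1,-0.011,0.002,0,0],
    [1,-0.015,0.003,0,0],
    [1,-0.018,0.003,0,0],
    [1,-0.021,0.004,0,0],
    [1,-0.023,0.004,0,0],
    [1,-0.023,0.004,0,0],
  ],
)

```text
time_s: 6.5
ee_pos: [0.5286, -0.2286, 0.0622]
tool_rot: [0.001, 0.616, 0.788, 0.001]
contact_force: [-1.3, 4.3, 14.9]
finger_gap: -0.0
```

```bash
python3 - <<'E'
from h import *
s=read_state();print(s['time_s'],s['ee_pos'],s['contact_force'],inv(np.load("b.npy"),s['ee_pos']))
show("scene","s5.png",(290,150,430,320),3.5)
show("wrist","w5.png")
E
```

```text
6.5 [ 0.52858729 -0.22856     0.06221371] [-1.27611941  4.30563625 14.85279223] [-206.83873406 -191.31530987]
```

View pics/s5.png

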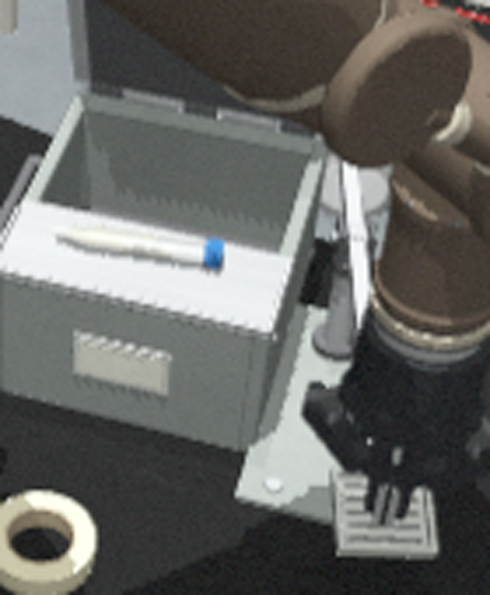

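View pics/w5.png

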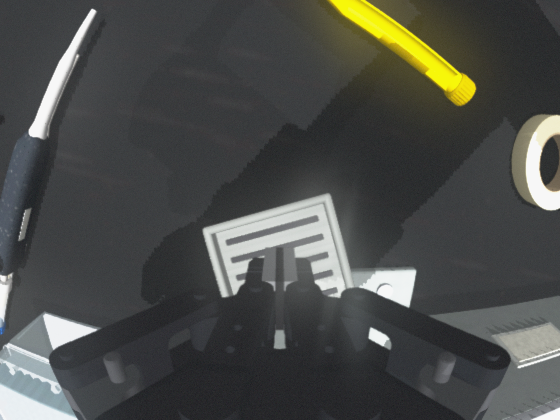

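```bash
python3 - <<'E'
from h import *
c=get_calibration("wrist");b=np.load("b.npy")
A=inv(b,fplane(c,(205,230),.063));B=inv(b,fplane(c,(330,195),.063));print(A,B,np.linalg.norm(A-B),np.arctan2(B[0]-A[0],B[1]-A[1]))
M=(A+B)/2;print("swivel",np.arctan2(-(M[1]+136),-(M[0]+11)), np.hypot(M[0]+11,M[1]+136))
E
```

```text
[-224.79224858 -228.08852418] [-241.50847604 -170.06345707] 60.384937466229005 -0.2804912857093341
swivel 0.27665275184850247 230.93151380624263
```

Call:
send_rows(
  deltas=[
    [1,0,0,-0.002,0],
    [1,0,0,-0.004,0],
    [1,0,0,-0.006,0],
    [1,0,0,-0.009,0],
    [1,0,0,-0.012,0],
    [1,0,0,-0.015,0],
    [1,0,0,-0.018,0],
    [1,0,0,-0.02,0],
  ],
)

```text
time_s: 7.27
ee_pos: [0.5247, -0.2289, 0.0795]
tool_rot: [-0.001, 0.615, 0.788, -0.001]
contact_force: [-1.5, 0.8, 1.6]
finger_gap: 0.0002
```

```bash
python3 - <<'E'
from h import *
s=read_state();print(s['time_s'],s['ee_pos'],s['contact_force'],inv(np.load("b.npy"),s['ee_pos']))
show("scene","s6.png",(290,150,430,320),3.5)
E
```

```text
7.2667 [ 0.52473374 -0.22893721  0.07947355] [-1.45294867  0.79465429  1.55935028] [-210.66807479 -190.74240556]
```

View pics/s6.png

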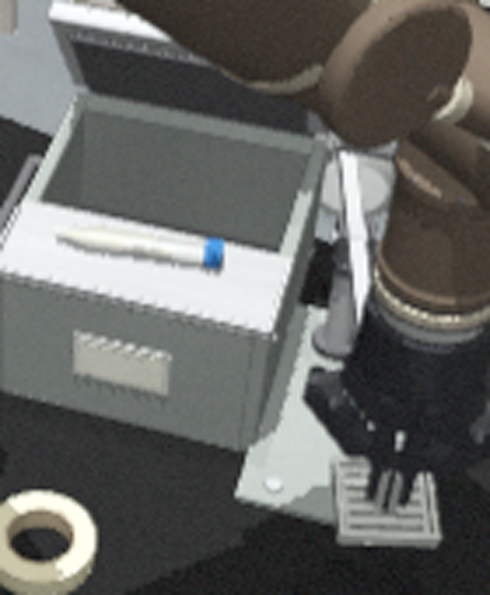

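Call:
send_rows(
  deltas=[
    [1,0,0,-0.004,0],
    [1,0,0,-0.01,0],
    [1,0,0,-0.02,0],
    [1,0,0,-0.035,0],
    [1,0,0,-0.055,0],
    [1,0,0,-0.075,0],
    [1,0,-0.01,-0.1,0],
    [1,0,-0.02,-0.12,0],
  ],
)

```text
time_s: 7.98
ee_pos: [0.5076, -0.2337, 0.2016]
tool_rot: [0.001, 0.615, 0.788, 0.0]
contact_force: [0.1, 0.2, 0.7]
finger_gap: -0.0003
```

```bash
python3 - <<'E'
from h import *
s=read_state();print(s['time_s'],s['ee_pos'],s['contact_force'],inv(np.load("b.npy"),s['ee_pos']))
show("scene","s7.png",(270,110,430,300),3.1)
show("side","d7.png",(210,90,390,250),3.5)
E
```

```text
7.9833 [ 0.50758083 -0.23370413  0.20162306] [0.10886745 0.24951714 0.66040991] [-228.46549978 -191.18718028]
```

View pics/s7.png

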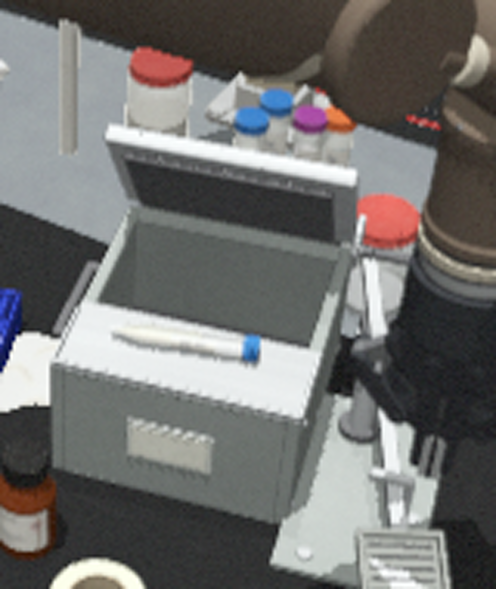

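View pics/d7.png

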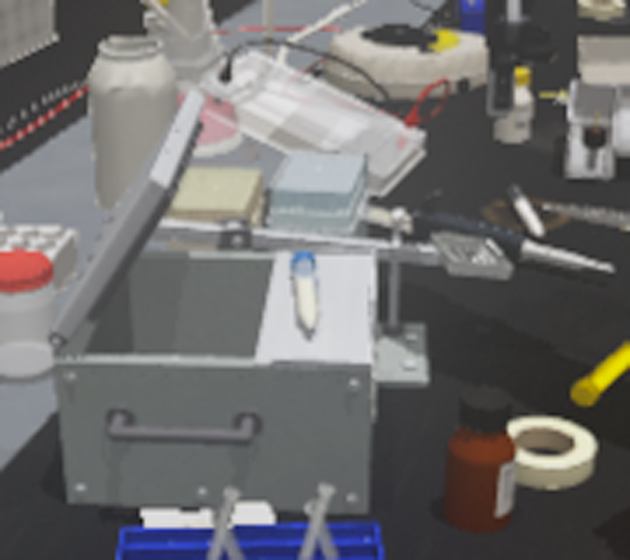

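```bash
python3 - <<'E'
from h import *
b=np.load("b.npy");c=get_calibration("scene");d=get_calibration("side")
f=lambda u,v:(u/3.1+270,v/3.1+110); g=lambda u,v:(u/3.5+210,v/3.5+90)
for p in [(112,331),(260,349)]: print("S",inv(b,onplane(c,f(*p),.13)))
for p in [(303,252),(309,337)]: print("D",inv(b,onplane(d,g(*p),.13)))
for p in [(65,345),(307,418)]: print("S front edge",inv(b,onplane(c,f(*p),.124)))
s=read_state();print(s['ee_pos'],inv(b,s['ee_pos']),T(b,[(-.155,0,.2),(-.125,0,.127)]))
E
```

```text
S [-87.92152424  63.45360114]
S [-72.23224325 -52.1560962 ]
D [-73.39486533 -70.01481768]
D [-85.10566222  80.36765237]
S front edge [-108.85160854   95.78803919]
S front edge [-129.38068901 -100.81988504]
[ 0.50881087 -0.23521263  0.20424538] [-227.6399895  -192.94988198] [[ 0.53225894 -0.03037998  0.2       ]
 [ 0.56135517 -0.02307182  0.127     ]]
```

Call:
send_rows(
  deltas=[
    [1,0.02,0.005,-0.005,0],
    [0.8,0.05,0.02,-0.005,0],
    [0.6,0.085,0.04,-0.005,0],
    [0.4,0.12,0.06,0,0],
    [0.4,0.15,0.08,0.005,0],
    [0.4,0.175,0.098,0.01,0],
    [0.4,0.19,0.11,0.02,0],
    [0.4,0.194,0.113,0.03,0],
  ],
)

```text
time_s: 8.75
ee_pos: [0.5707, -0.0145, 0.1689]
tool_rot: [0.0, 0.614, 0.789, 0.001]
contact_force: [0.4, -0.1, -0.8]
finger_gap: 0.0515
```

```bash
python3 - <<'E'
from h import *
grab_frame("scene")
s=read_state();print(s['time_s'],s['ee_pos'],s['contact_force'],s['finger_gap'],inv(np.load("b.npy"),s['ee_pos']))
show("scene","s8.png",(270,110,430,300),3.1)
show("wrist","w8.png")
E
```

```text
8.8 [ 0.56851174 -0.01518858  0.16617459] [-0.54578069  0.61448678 -0.95366095] 0.05113840574083465 [-116.13862851    5.90238458]
```

View pics/s8.png

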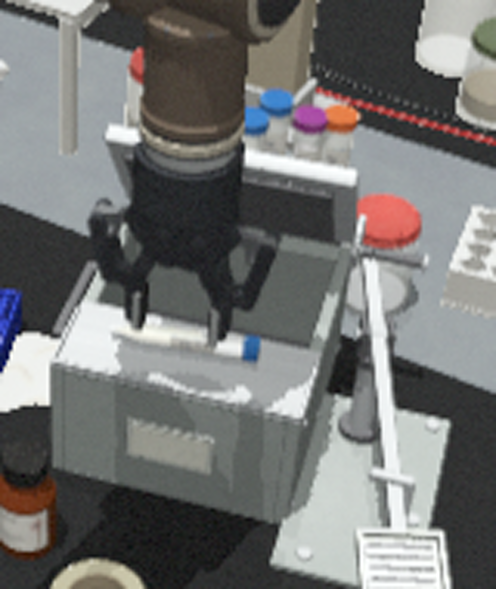

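View pics/w8.png

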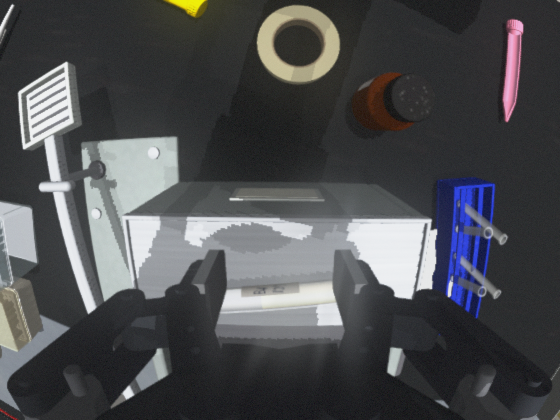

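```bash
python3 - <<'E'
from h import *
c=get_calibration("wrist");b=np.load("b.npy")
for n,p,z in [("rim",(280,217),.124),("rimL",(127,217),.124),("rimR",(430,219),.124),("tube",(232,292),.13),("tube",(330,283),.13),("well",(280,323),.12),("tip",(214,250),.172),("tip",(345,250),.172)]:
    print(n,inv(b,fplane(c,p,z)))
E
```

```text
rim [-128.61806803    2.1801223 ]
rimL [-128.30446755  -96.95413876]
rimR [-126.85586736   99.49390225]
tube [-80.36196894 -28.46730015]
tube [-86.84882766  33.73917619]
well [-49.5802       2.22291165]
tip [-126.53138739  -28.78942478]
tip [-126.4933421    32.47036132]
```

Call:
send_rows(
  deltas=[
    [0.4,0,0.002,0.008,0],
    [0.4,0,0.003,0.016,0],
    [0.4,0,0.003,0.024,0],
    [0.4,0,0.003,0.032,0],
    [0.4,0,0.003,0.038,0],
    [0.4,0,0.003,0.042,0],
    [0.4,0,0.003,0.044,0],
    [0.4,0,0.003,0.044,0],
  ],
)

```text
time_s: 9.57
ee_pos: [0.5718, -0.0172, 0.1246]
tool_rot: [-0.0, 0.615, 0.788, -0.0]
contact_force: [-0.0, -0.0, -0.2]
finger_gap: 0.0511
```

```bash
python3 - <<'E'
from h import *
s=read_state();print(s['time_s'],s['ee_pos'],s['contact_force'],s['finger_gap'],inv(np.load("b.npy"),s['ee_pos']))
show("wrist","w9.png")
show("scene","s9.png",(270,110,430,300),3.1)
E
```

```text
9.5667 [ 0.5718451  -0.01723082  0.12457224] [-0.00832088 -0.00216398 -0.23803171] 0.051079146068254394 [-113.40318814    3.10963822]
```

View pics/w9.png

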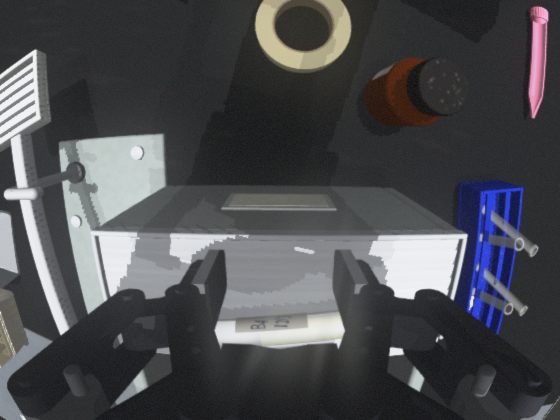

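View pics/s9.png

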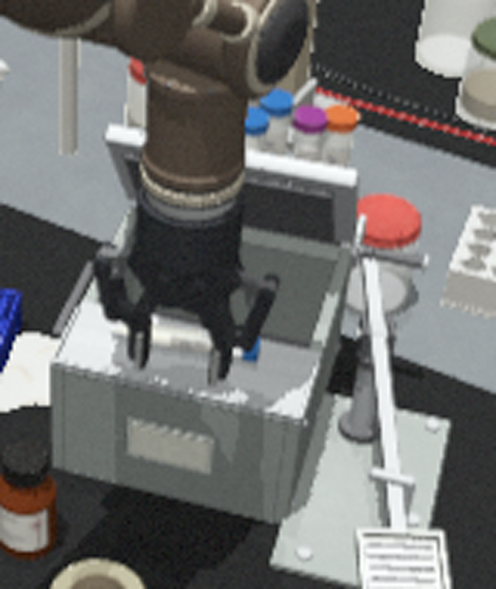

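Call:
send_rows(
  deltas=[
    [0.4,0,0.001,0.002,0],
    [0.4,0,0.003,0.004,0],
    [0.4,0,0.006,0.004,0],
    [0.4,0,0.009,0.004,0],
    [0.4,0,0.013,0.004,0],
    [0.4,0,0.017,0.004,0],
    [0.4,0,0.021,0.004,0],
    [0.4,0,0.025,0.004,0],
  ],
)

```text
time_s: 10.33
ee_pos: [0.5971, -0.011, 0.1213]
tool_rot: [0.0, 0.615, 0.788, 0.0]
contact_force: [-1.2, -0.4, -0.1]
finger_gap: 0.0511
```

```bash
python3 - <<'E'
from h import *
s=read_state();print(s['time_s'],s['ee_pos'],s['contact_force'],s['finger_gap'],inv(np.load("b.npy"),s['ee_pos']))
show("scene","s10.png",(270,110,430,300),3.1)
E
```

```text
10.3333 [ 0.59709213 -0.01096431  0.12133482] [-1.22283432 -0.3514098  -0.07925368] 0.05112100913423772 [-87.39017847   3.03705334]
```

View pics/s10.png

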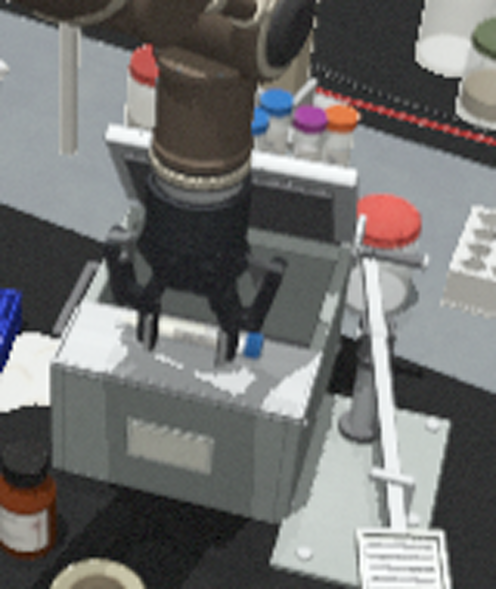

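Call:
send_rows(
  deltas=[
    [0.4,0,0.004,0,0],
    [0.4,0,0.008,0,0],
    [0.4,0,0.012,0,0],
    [0.4,0,0.016,0,0],
    [0.4,0,0.02,0,0],
    [0.4,0,0.024,0,0],
    [0.4,0,0.028,0,0],
    [0.4,0,0.03,0,0],
  ],
)

```text
time_s: 11.05
ee_pos: [0.6264, -0.0037, 0.1214]
tool_rot: [0.0, 0.615, 0.788, 0.0]
contact_force: [-0.2, 0.1, -0.7]
finger_gap: 0.0515
```

```bash
python3 - <<'E'
from h import *
s=read_state();print(s['time_s'],s['ee_pos'],s['contact_force'],s['finger_gap'],inv(np.load("b.npy"),s['ee_pos']))
show("scene","s11.png",(270,110,430,300),3.1)
show("side","d11.png",(210,90,390,250),3.5)
E
```

```text
11.05 [ 0.62642494 -0.00368713  0.12137665] [-0.16007327  0.06659395 -0.72041768] 0.05149513696115902 [-57.16827935   2.94938185]
```

View pics/s11.png

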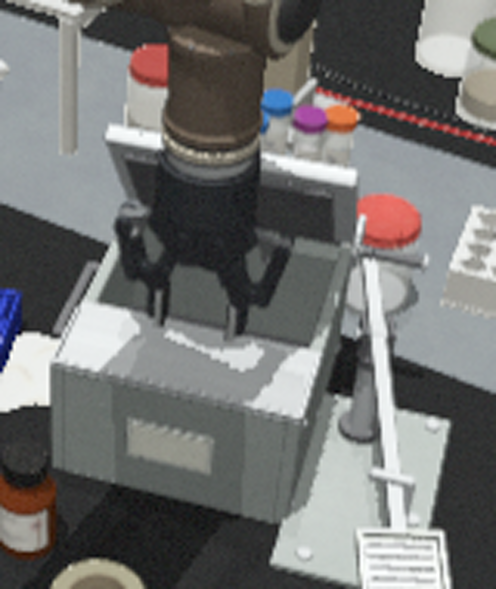

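View pics/d11.png

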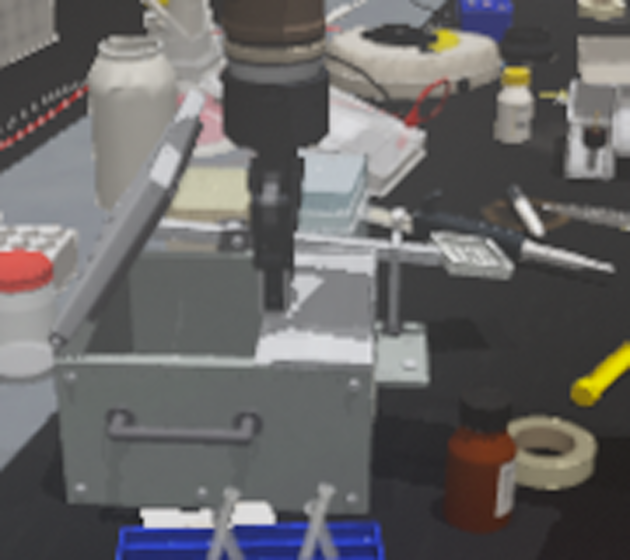

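The ledge is empty, so the tube has gone into the well. I'm backing out now and will check from above.

Call:
send_rows(
  deltas=[
    [0.4,0,-0.01,-0.004,0],
    [0.4,0,-0.025,-0.012,0],
    [0.4,0,-0.045,-0.025,0],
    [0.4,0,-0.065,-0.05,0],
    [0.4,0,-0.085,-0.075,0],
    [0.6,0,-0.105,-0.1,0],
    [0.8,0,-0.115,-0.12,0],
    [1,0,-0.12,-0.13,0],
  ],
)

```text
time_s: 11.82
ee_pos: [0.5084, -0.0335, 0.2544]
tool_rot: [0.002, 0.616, 0.788, 0.001]
contact_force: [0.7, 0.8, 0.4]
finger_gap: 0.0154
```

```bash
python3 - <<'E'
from h import *
s=read_state();print(s['time_s'],s['ee_pos'],s['contact_force'],s['finger_gap'],inv(np.load("b.npy"),s['ee_pos']))
show("scene","s12.png",(270,110,430,300),3.1)
show("side","d12.png",(210,90,390,250),3.5)
E
```

```text
11.8167 [ 0.50839819 -0.03348326  0.25438033] [0.66290012 0.82568492 0.35216291] 0.015436270157695667 [-178.89790321    2.80280895]
```

View pics/s12.png

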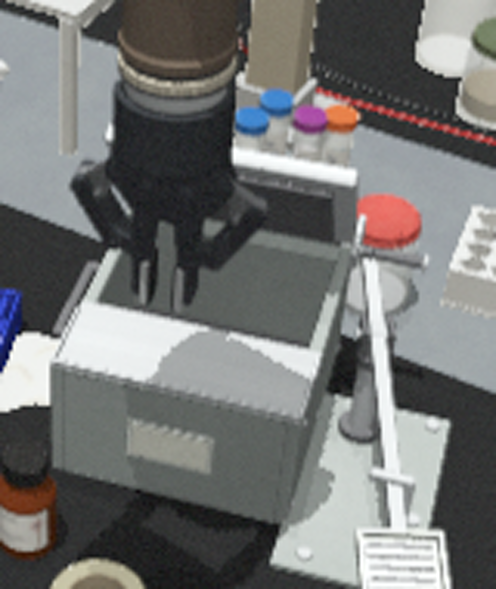

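View pics/d12.png

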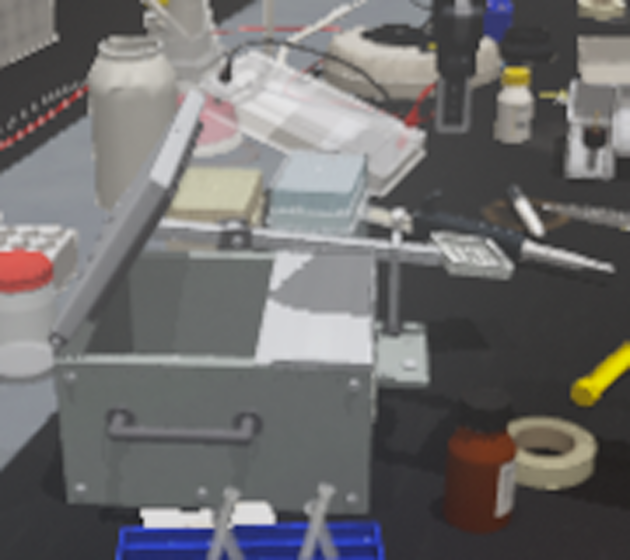

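Call:
send_rows(
  deltas=[
    [1,-0.02,-0.005,0,0],
    [1,-0.05,-0.01,0,0],
    [1,-0.085,-0.018,0,0],
    [1,-0.12,-0.025,0.01,0],
    [1,-0.15,-0.03,0.02,0],
    [1,-0.175,-0.033,0.03,0],
    [1,-0.19,-0.033,0.045,0],
    [1,-0.195,-0.033,0.06,0],
  ],
)

```text
time_s: 12.58
ee_pos: [0.5247, -0.2327, 0.189]
tool_rot: [-0.0, 0.616, 0.787, -0.0]
contact_force: [-0.0, -0.3, -0.3]
finger_gap: 0.0001
```

```bash
python3 - <<'E'
from h import *
show("wrist","w13.png",None,1.4)
s=read_state();print(s['time_s'],s['ee_pos'],s['contact_force'],s['finger_gap'],inv(np.load("b.npy"),s['ee_pos']))
E
```

```text
12.6333 [ 0.52238421 -0.23120516  0.18514016] [-0.73357041  0.30158972 -1.95733771] -1.7961277865055254e-05 [-213.49931191 -192.36967942]
```

View pics/w13.png

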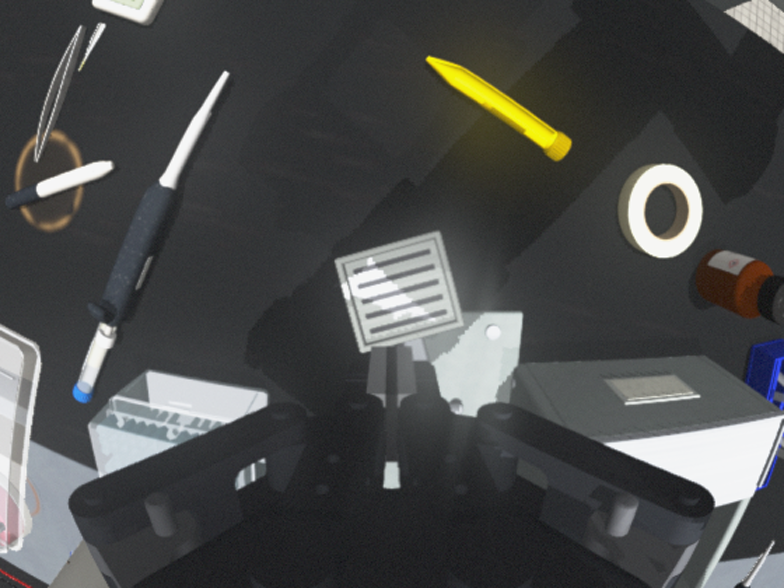

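```bash
python3 - <<'E'
from h import *
c=get_calibration("wrist");b=np.load("b.npy")
print(inv(b,fplane(c,(400/1.4,293/1.4),.08)))
for p in [(335,262),(438,232),(463,325),(360,352)]: print(inv(b,fplane(c,(p[0]/1.4,p[1]/1.4),.084)))
E
```

```text
[-213.35321203 -188.67522738]
[-232.23065453 -224.51508732]
[-248.56467685 -168.13566466]
[-195.25564953 -152.56532624]
[-179.09288877 -211.91500572]
```

Call:
send_rows(
  deltas=[
    [1,0,0,0.015,0],
    [1,0,0,0.035,0],
    [1,0,0,0.055,0],
    [1,0,0,0.073,0],
    [1,0,0,0.085,0],
    [1,0,0,0.094,0],
    [1,0,0,0.1,0],
    [1,0,0,0.104,0],
  ],
)

```text
time_s: 13.3
ee_pos: [0.5244, -0.2298, 0.0865]
tool_rot: [-0.0, 0.615, 0.788, -0.0]
contact_force: [0.3, -0.0, 0.7]
finger_gap: -0.0001
```

Call:
send_rows(
  deltas=[
    [1,0,0,0.003,0],
    [1,0,0,0.006,0],
    [1,0,0,0.009,0],
    [1,0,0,0.012,0],
    [1,0,0,0.015,0],
    [1,0,0,0.017,0],
    [1,0,0,0.019,0],
    [1,0,0,0.02,0],
  ],
)

```text
time_s: 13.97
ee_pos: [0.5274, -0.2304, 0.0704]
tool_rot: [0.002, 0.616, 0.788, 0.001]
contact_force: [0.6, 2.9, 9.5]
finger_gap: 0.0
```

```bash
python3 - <<'E'
from h import *
s=read_state();print(s['time_s'],s['ee_pos'],s['contact_force'],s['finger_gap'],inv(np.load("b.npy"),s['ee_pos']))
show("wrist","w14.png",None,1.4)
show("scene","s14.png",(270,110,430,300),3.1)
E
```

```text
13.9667 [ 0.52735595 -0.23041434  0.07042349] [0.57011264 2.88920076 9.52481158] 4.416927502199315e-05 [-208.48470409 -192.81382326]
```

View pics/w14.png

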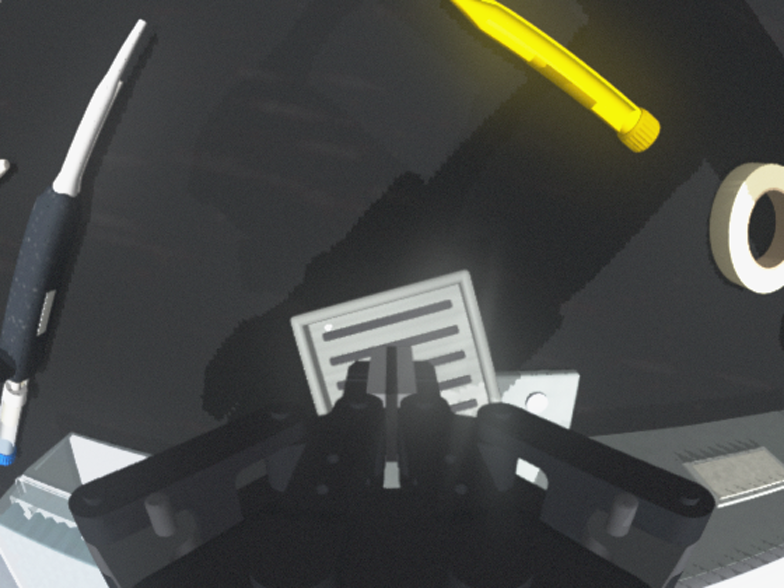

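View pics/s14.png

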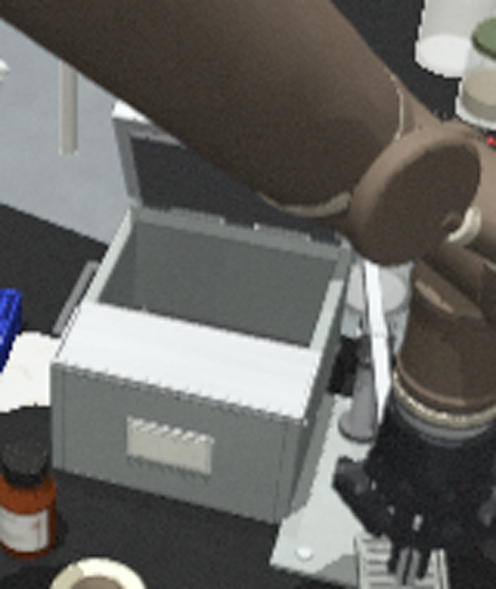

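Call:
send_rows(
  deltas=[
    [1,0,0,0.002,0],
    [1,0,0,0.004,0],
    [1,0,0,0.006,0],
    [1,0,0,0.008,0],
    [1,0,0,0.009,0],
    [1,0,0,0.01,0],
    [1,0,0,0.01,0],
    [1,0,0,0.01,0],
  ],
)

```text
time_s: 14.73
ee_pos: [0.5286, -0.2308, 0.0615]
tool_rot: [0.004, 0.616, 0.788, 0.002]
contact_force: [1.7, 3.6, 12.8]
finger_gap: 0.0
```

Call:
send_rows(
  deltas=[
    [1,0.004,0,0.001,0],
    [1,0.009,-0.001,0.001,0],
    [1,0.014,-0.003,0.001,0],
    [1,0.019,-0.004,0.001,0],
    [1,0.024,-0.005,0.001,0],
    [1,0.029,-0.006,0.001,0],
    [1,0.034,-0.006,0.001,0],
    [1,0.038,-0.007,0.001,0],
  ],
)

```text
time_s: 15.4
ee_pos: [0.5132, -0.1983, 0.0612]
tool_rot: [0.006, 0.615, 0.788, 0.0]
contact_force: [-1.3, -3.0, 14.2]
finger_gap: -0.0001
```

```bash
python3 - <<'E'
from h import *
s=read_state();print(s['time_s'],s['ee_pos'],s['contact_force'],s['finger_gap'],inv(np.load("b.npy"),s['ee_pos']))
show("wrist","w15.png",None,1.4)
E
```

```text
15.4 [ 0.51324714 -0.19831573  0.06123132] [-1.27853117 -2.98116673 14.23585319] -0.00012564240442379575 [-214.34908501 -158.24522411]
```

View pics/w15.png

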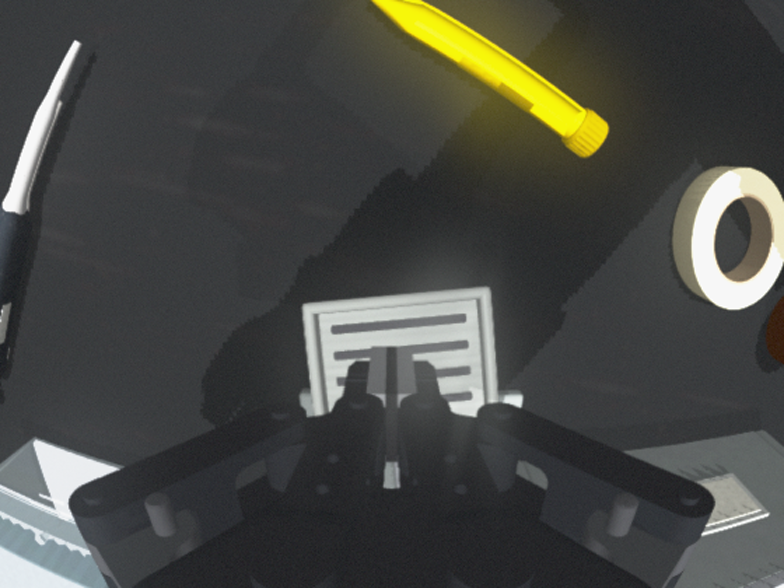

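Call:
send_rows(
  deltas=[
    [1,0.004,0,0,0],
    [1,0.008,0,0,0],
    [1,0.012,-0.001,0,0],
    [1,0.016,-0.001,0,0],
    [1,0.02,-0.001,0,0],
    [1,0.024,-0.001,0,0],
    [1,0.026,-0.001,0,0],
    [1,0.027,-0.001,0,0],
  ],
)

```text
time_s: 16.12
ee_pos: [0.5051, -0.172, 0.061]
tool_rot: [0.005, 0.615, 0.788, 0.0]
contact_force: [-2.7, -4.3, 15.4]
finger_gap: -0.0003
```

```bash
python3 - <<'E'
from h import *
s=read_state();print(s['time_s'],s['ee_pos'],s['contact_force'],s['finger_gap'],inv(np.load("b.npy"),s['ee_pos']))
show("wrist","w16.png",None,1.4)
E
```

```text
16.1167 [ 0.50514065 -0.17197725  0.06100396] [-2.71051409 -4.25172567 15.36161403] -0.0003017844803249662 [-215.79517127 -130.72541882]
```

View pics/w16.png

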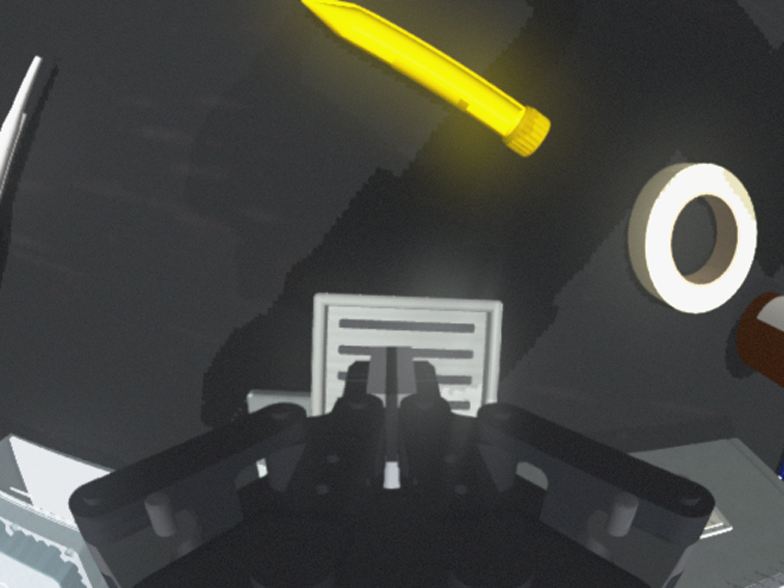

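Call:
send_rows(
  deltas=[
    [1,0,0,-0.003,0],
    [1,0,0,-0.007,0],
    [1,0,-0.001,-0.011,0],
    [1,0,-0.001,-0.015,0],
    [1,0,-0.002,-0.019,0],
    [1,0,-0.003,-0.023,0],
    [1,0,-0.003,-0.027,0],
    [1,0,-0.004,-0.031,0],
  ],
)

```text
time_s: 16.83
ee_pos: [0.4988, -0.1716, 0.0896]
tool_rot: [0.002, 0.615, 0.788, -0.0]
contact_force: [-0.4, -1.9, 7.5]
finger_gap: 0.0002
```

Call:
send_rows(
  deltas=[
    [1,0,0,-0.004,0],
    [1,0,0,-0.008,0],
    [1,0,0,-0.012,0],
    [1,0,0,-0.016,0],
    [1,0,0,-0.02,0],
    [1,0,0,-0.024,0],
    [1,0,0,-0.028,0],
    [1,0,0,-0.032,0],
  ],
)

```text
time_s: 17.5
ee_pos: [0.4973, -0.1716, 0.1215]
tool_rot: [0.001, 0.615, 0.788, -0.001]
contact_force: [-3.4, -2.7, 9.4]
finger_gap: 0.0002
```

```bash
python3 - <<'E'
from h import *
s=read_state();print(s['time_s'],s['ee_pos'],s['contact_force'],s['finger_gap'],inv(np.load("b.npy"),s['ee_pos']))
show("scene","s17.png",(270,110,430,300),3.1)
E
```

```text
17.5 [ 0.49734199 -0.17162711  0.12147756] [-3.3919413  -2.70731316  9.37546116] 0.00019418173961434633 [-223.27360136 -128.48603384]
```

View pics/s17.png

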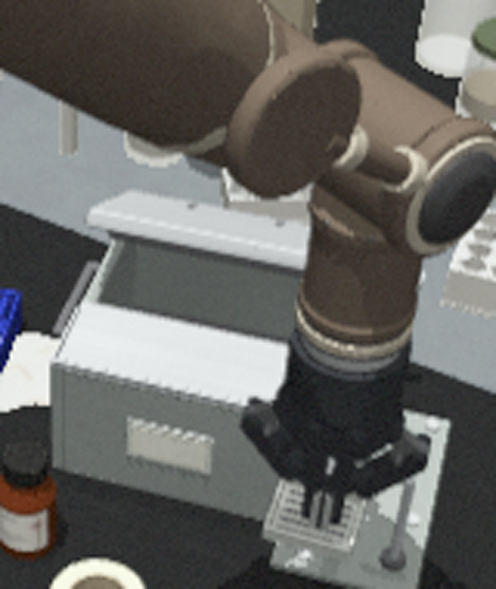

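Call:
send_rows(
  deltas=[
    [1,0,0,-0.003,0],
    [1,0,0,-0.006,0],
    [1,0,0.001,-0.009,0],
    [1,0,0.001,-0.012,0],
    [1,0,0.002,-0.015,0],
    [1,0,0.003,-0.018,0],
    [1,0,0.004,-0.021,0],
    [1,0,0.004,-0.024,0],
  ],
)

```text
time_s: 18.22
ee_pos: [0.5012, -0.1706, 0.1459]
tool_rot: [0.001, 0.615, 0.789, -0.001]
contact_force: [-3.9, -1.4, 11.6]
finger_gap: -0.0
```

Call:
send_rows(
  deltas=[
    [1,0,0,-0.002,0],
    [1,0,0,-0.004,0],
    [1,0,0.001,-0.006,0],
    [1,0,0.001,-0.008,0],
    [1,0,0.002,-0.01,0],
    [1,0,0.002,-0.012,0],
    [1,0,0.002,-0.014,0],
    [1,0,0.002,-0.016,0],
  ],
)

```text
time_s: 18.88
ee_pos: [0.5045, -0.1703, 0.1631]
tool_rot: [0.003, 0.615, 0.788, -0.0]
contact_force: [-3.6, -2.0, 14.8]
finger_gap: -0.0
```

Call:
send_rows(
  deltas=[
    [1,0,0,-0.002,0],
    [1,0,0,-0.004,0],
    [1,0,0,-0.006,0],
    [1,0,0,-0.008,0],
    [1,0,0,-0.01,0],
    [1,0,0,-0.012,0],
    [1,0,0,-0.014,0],
    [1,0,0,-0.016,0],
  ],
)

```text
time_s: 19.55
ee_pos: [0.5022, -0.1681, 0.1749]
tool_rot: [-0.001, 0.615, 0.788, -0.0]
contact_force: [-0.1, 0.3, -0.2]
finger_gap: -0.0001
```

```bash
python3 - <<'E'
from h import *
s=read_state();print(s['time_s'],s['ee_pos'],s['contact_force'],s['finger_gap'],inv(np.load("b.npy"),s['ee_pos']))
show("scene","s18.png",(270,110,430,300),3.1)
E
```

```text
19.55 [ 0.50217956 -0.168075    0.17493723] [-0.08536258  0.32490283 -0.24618882] -0.0001469943068877475 [-217.71644463 -126.21938542]
```

View pics/s18.png

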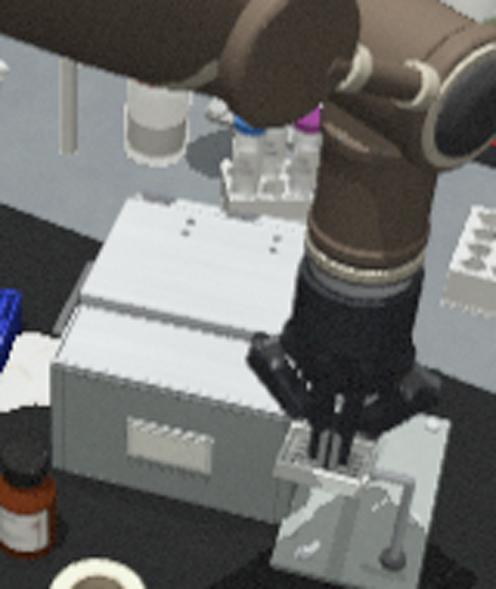

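The lid is shut and the contact force is zero. I'll lift clear.

Call:
send_rows(
  deltas=[
    [1,0,0,-0.006,0],
    [1,0,0,-0.014,0],
    [1,0,0,-0.03,0],
    [1,0,0,-0.05,0],
    [1,0,0,-0.075,0],
    [1,0,-0.01,-0.1,0],
    [1,0,-0.02,-0.12,0],
    [1,0,-0.03,-0.13,0],
  ],
)

```text
time_s: 20.27
ee_pos: [0.4745, -0.1763, 0.3086]
tool_rot: [0.002, 0.615, 0.788, 0.0]
contact_force: [0.2, 0.3, -0.0]
finger_gap: -0.0001
```

Call:
send_rows(
  deltas=[
    [1,0,0,0,0],
    [1,0,0,0,0],
    [1,0,0,0,0],
    [1,0,0,0,0],
    [1,0,0,0,0],
    [1,0,0,0,0],
    [1,0,0,0,0],
    [1,0,0,0,0],
  ],
)

```text
time_s: 20.93
ee_pos: [0.4738, -0.1756, 0.3048]
tool_rot: [-0.0, 0.615, 0.788, -0.0]
contact_force: [0.9, 0.1, -0.4]
finger_gap: -0.0002
```

```bash
python3 - <<'E'
from h import *
s=read_state();print(s['time_s'],s['ee_pos'],s['contact_force'],np.abs(s['joint_vel']).max())
show("scene","s19.png",None,1.4)
show("side","d19.png",None,1.4)
a=cv2.imread("pics/side0.png").astype(int);b=cv2.cvtColor(grab_frame("side"),cv2.COLOR_RGB2BGR).astype(int)
d=(np.abs(a-b).max(2)>40)[120:280,200:400];ys,xs=np.nonzero(d);print(d.sum(),np.c_[xs+200,ys+120][::20][:20].tolist())
E
```

```text
20.9333 [ 0.47382708 -0.17564291  0.30477093] [ 0.86637285  0.07807942 -0.42981749] 0.00478967954170797
289 [[355, 133], [339, 139], [348, 140], [340, 142], [340, 143], [323, 145], [324, 159], [298, 164], [297, 167], [328, 182], [327, 184], [324, 186], [324, 188], [322, 193], [378, 199]]
```

View pics/s19.png

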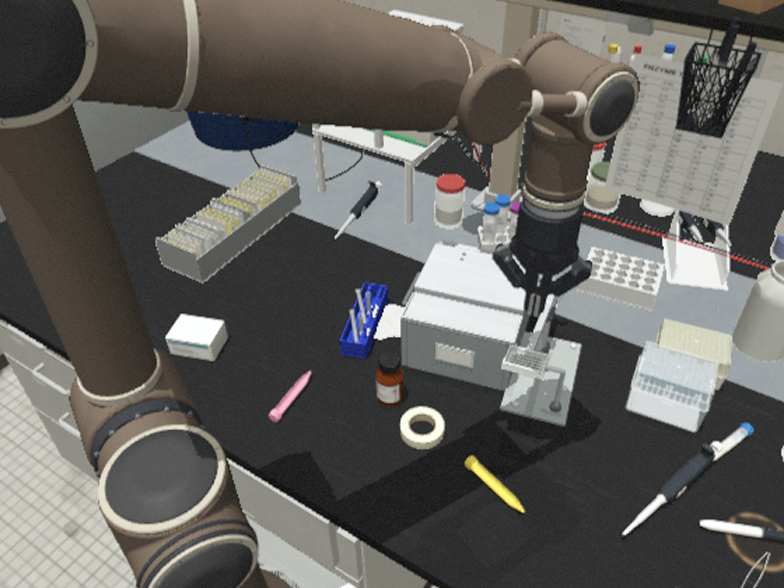

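View pics/d19.png

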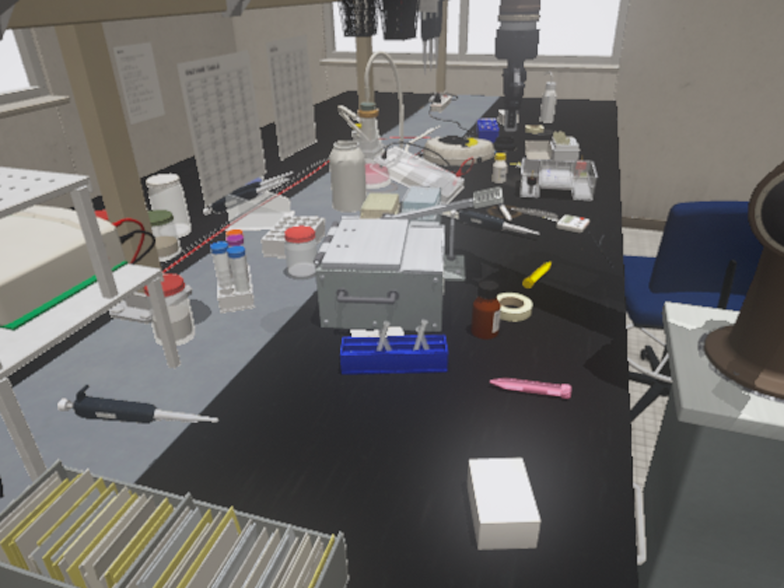

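```bash
python3 -c "
from rig import *
print(finish_job())"
```

```text
the job is handed in; nothing more can be done
None
```

I handed the job in at about 21 s of the 61 s allowed. I pressed the lever down and swung it under the keeper, and it held the lid open with the fingers off it. I then pushed the tube off the ledge with the fingers part open. Last, I pressed the lever out of the keeper, swung it back and eased it up, and the force on the fingers fell to zero as the lid shut.

**Final checks:**
- The camera views show the lid flat and shut, the lever up and clear of the keeper, and the ledge empty.
- The bottle, tape and rack look as they did in the first pictures. The image difference showed only scattered edge pixels, most at the lever, its plate and where the tube had lain.
- The arm was still and clear of everything.

**Not seen directly:** no camera clearly showed the well floor, so I take it that the tube is in the well because it left the ledge over the well's edge. I also had no reading of the lid's closing speed. I raised the paddle at about 25 to 50 mm/s, and a pressing force stayed on it until the end of the rise.

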